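# Lift the sample-bottle carrier out of its tote and hold it level

## Task

Lift the loose lid off the small sample tote by its grip and lay it flat, right way up, in the middle of the black rubber mat, without dropping it. Then lift the bottle carrier with its four bottles straight up out of the tote by its handle and finish holding it level and still above the tote, a few centimetres clear of the rim, so that I can slide the tote away from under it. Do not shift the tote or the cartridge, wrench and gauge nearby, and never tip the carrier: the bottles stand loose in it.

Things in the scene. Friction and masses are not known exactly. Their poses are not given: they have to be found in the camera images.
- lid_handle (a point): Loose plastic lid on the tote, 181 x 166 mm, 0.14 kg. Point: middle of the bar of its bridge grip; bar 116 mm long (x), 14 wide (y), 12 high, on legs at x -52 and +52 mm; point 34 mm above the lid's flat top, 50 mm above the lower edge of its 12 mm skirt, which overlaps the tote's rim with 2 mm play. z: the lid's upward normal.
- carrier_handle (a point): Sheet-metal bottle carrier, 117 x 117 mm, four pockets 42 mm high, standing loose in the tote under the lid; 0.7 kg with bottles, not evenly full. Point: middle of its black handle grip, 92 mm long (x), 13 wide (y), 16 high, on end straps at x -60 and +60 mm; 112 mm above the carrier's underside and, in the tote, 15 mm below the rim. z: its upward normal.
- tote_mouth (a point): Small clear plastic tote, loose on the bench, outer 171 (x) x 156 (y) mm, 130 mm high, walls and floor 3 mm, two open clips on its x ends. Point: centre of its mouth at rim height; z up. The carrier stands in it up to 10 mm (x), 7 mm (y) and 3 degrees off; at least 6 mm remain between carrier and wall.
- mat_top (a point): Black rubber draining mat, 260 (x) x 230 (y) mm, 4 mm thick, lying fixed on the bench, to the other side of the robot from the tote. The point is the centre of its top face; z up.
- bottle1_mid (a point): White sample bottle, 49 mm in diameter, 72 mm high with its grey cap, standing loose in one pocket of the carrier. The point is its centre half-way up (36 mm above its foot); its cap's top ends 37 mm below the middle of the carrier's handle. z up.
- bottle2_mid (a point): White sample bottle, 49 mm in diameter, 72 mm high with its grey cap, standing loose in one pocket of the carrier. The point is its centre half-way up (36 mm above its foot); its cap's top ends 37 mm below the middle of the carrier's handle. z up.
- bottle3_mid (a point): White sample bottle, 49 mm in diameter, 72 mm high with its grey cap, standing loose in one pocket of the carrier. The point is its centre half-way up (36 mm above its foot); its cap's top ends 37 mm below the middle of the carrier's handle. z up.
- bottle4_mid (a point): White sample bottle, 49 mm in diameter, 72 mm high with its grey cap, standing loose in one pocket of the carrier. The point is its centre half-way up (36 mm above its foot); its cap's top ends 37 mm below the middle of the carrier's handle. z up.
- cartridge_mid (a point): White filter cartridge, 65 mm in diameter, 127 mm tall, standing upright on the far part of the bench; to be left alone. The point is its centre half-way up.
- wrench_mid (a point): White plastic ring wrench for filter housings, lying flat, 236 mm long along x, ring 116 mm across, 14 mm thick, at one side of the bench; to be left alone. The point is the middle of its length (ring towards +x), half-way up.
- gauge_mid (a point): Round pressure gauge with brass stem, 68 mm dial, 28 mm thick, lying face up at one side of the bench; to be left alone. The point is the centre of its case half-way up; the stem points to its -x.
Things that resemble listed ones, but are neither listed nor needed, are in the scene too. Leave any orange look-alike of the part that bears lid_handle alone. There is more than one size of the part that bears tote_mouth; the job needs the larger.

How it is judged:
By the outcome, as a careful person would: the job done as asked, in the order asked, and still so for the second after the job is handed in, while the arm keeps its last pose, push and grip.
It also fails if it takes over 69 s, if anything falls off the work surface, if the arm or the gripper's body presses on something with over 40 N, if the wrist force passes 120 N, or if a joint passes its speed limit or range.

## Robot

A 6-joint arm with a two-finger parallel gripper is mounted at the origin on the work surface. World frame = base frame: x ahead of the robot, y to its left, z up, the work surface at z = 0. Lengths are in m, angles in rad, forces in N, time in s.
With the tool pointing down it reaches from about 0.325 to 0.925 m from the base axis. Payload 3.1 kg.
Tool frame: the origin (TCP) lies at the very end of the fingers, on their centre line; the grasp point (between the pads) lies 19 mm behind it; z points along the fingers, y is the line along which they close (so a half turn about z gives the same grasp; the last joint's range is limited). The gripper opens to 85 mm and grips with 20 to 120 N. Pads are 22 mm wide; open, the fingers measure 114 mm over their backs; the gripper's body (76 mm by 85 mm) begins 54 mm behind the grasp point. The pads swing forward as they close: fully open they stand 13 mm farther back than shut.
Start: joints at [1.092, 0.217, 1.613, -0, 1.311, -0.112], TCP at [0.224, 0.583, 0.231] pointing down, gripper open.
Joint ranges: [-2.75, 2.75], [-0.78, 2.1], [0.31, 2.55], [-1.13, 4.27], [0.13, 2.63], [-2.58, 2.58]. Speed limits (rad/s): [2.79, 2.79, 3.14, 3.14, 3.14, 3.14].

## Interface

Orientations are given as a rotation vector (axis times angle).
In Python, from rig import * gives the robot as it stands.
- The arm moves only by the tool step_arm, never from a script. Its argument "rows" is a list that holds one entry, the list of rows, each a list of 7 numbers: the turn, a rotation vector about the tool's x, y, z in degrees, then the shift along the tool's x, y, z in mm, then the closure in counts, from 0 (fully open) to 255 (shut). In form: [[[rx, ry, rz, tx, ty, tz, hand], ...]]. A call has 1 to 5 rows; each row shifts and turns the commanded pose from where the row before left it, along the tool's axes as they then stand; what a row does not reach is not made up. A row lasts 1/10 s, in which the tool goes at most 50 mm and 8.59 degrees, less where a joint would pass 70% of its speed; a pose out of reach is approached as far as the arm can. A call with a gripper value outside its range is refused whole. The fingers move at their own pace and stop on an object; the grip force is fixed at half the most. Time passes only in rows, so rows that do not move let the fingers close. It gives the time, the measured TCP pose, the force, the opening and the grip force at its end, in the units of the state.
- state(): the state, without advancing time (a new reading comes with each control period).
- grab_frame(name): name is "scene" or "top" or "wrist"; returns the picture (384x512x3 uint8, blue, green, red); there is no depth.
- get_calibration(name): a dict with "fx", "fy", "cx", "cy" (pixels), "eye" and "attitude" of the camera in the world. Camera axes: x right, y down, z forward; pixel columns grow to the right and rows downward; lengths in m; the calibration is good to about 2 mm. A picture is of the moment at which its call begins: read the wrist's pose just before it. get_calibration takes no time and is no camera call; for the wrist camera it gives the pose at the moment of the call.
- job_done(): hands the job in; it is judged then, once.
The state is a dict: "time_s": time; "joint_positions": joint angles; "joint_vel": joint speeds; "effort": joint torques, N m; "tcp_pos": TCP position; "eef_rot": TCP orientation; "force": force on the tool from outside, world axes, zero at the start; "moment": the same for the moment, N m; "opening": finger opening in m; "finger_force": force on a finger pad.
Only numpy, scipy, OpenCV 4.12 (cv2) and the standard library are available. Lean on these libraries where they do the work, as an engineer would, in place of code of your own. Each camera call takes 0.05 s, during which the arm holds its last target. There are 200 camera calls.

## Working session

There is one attempt and no reset: what is moved stays moved. The work goes in short steps, Python scripts to look and compute and a tool call to move; the robot and the scene stay as the last step left them, time stands still between calls to the robot, and variables do not carry over. Pictures are saved under pics/ and viewed, at most 10 in all, crops included, and the job is handed in when it is done.

Besides the shell and the picture viewer there is one more tool, called after "Call:" as name(argument=value, ...) on one line, values as JSON. step_arm: Moves the arm, as the interface text tells. Its arguments: {"type":"object","properties":{"rows":{"type":"array","items":{"type":"array","items":{"type":"array","items":{"type":"number"}}}}},"required":["rows"]}

```bash
mkdir -p pics; ls
python3 - <<'E'
from rig import *
import cv2,numpy as np
s=state();print({k:np.round(v,3).tolist() for k,v in s.items()})
a=grab_frame("scene");b=grab_frame("top");
cv2.imwrite("pics/scene0.png",a);cv2.imwrite("pics/top0.png",b)
for n in("scene","top","wrist"):print(n,get_calibration(n))
E
```

```text
pics
{'time_s': 0.0, 'joint_positions': [1.092, 0.218, 1.615, 0.0, 1.311, -0.112], 'joint_vel': [0.001, -0.002, -0.002, -0.002, -0.0, -0.0], 'effort': [0.001, -39.684, -30.386, -0.0, 0.009, 0.0], 'tcp_pos': [0.224, 0.583, 0.23], 'eef_rot': [-0.573, -3.088, 0.004], 'force': [-0.319, -0.852, 0.197], 'moment': [0.004, -0.024, -0.006], 'finger_force': 0.0, 'opening': 0.086}
scene {'fx': 425.71994924179637, 'fy': 425.71994924179637, 'cx': 250.5798275543201, 'cy': 196.31811352305243, 'eye': array([1.25513698, 0.44580074, 1.34386349]), 'attitude': array([-1.31836631, -2.38890268,  0.77582328])}
top {'fx': 371.0376166532889, 'fy': 371.0376166532889, 'cx': 256.56566573836193, 'cy': 186.2819413594398, 'eye': array([0.42331765, 0.01446056, 1.45143989]), 'attitude': array([-2.18688933,  2.20243074, -0.10320326])}
wrist {'fx': 266.49117249651545, 'fy': 266.49117249651545, 'cx': 259.99365011603953, 'cy': 193.1340049644623, 'eye': array([0.14809848, 0.61264383, 0.3728289 ]), 'attitude': array([2.35881217, 1.6239648 , 0.25951565])}
```

View pics/scene0.png

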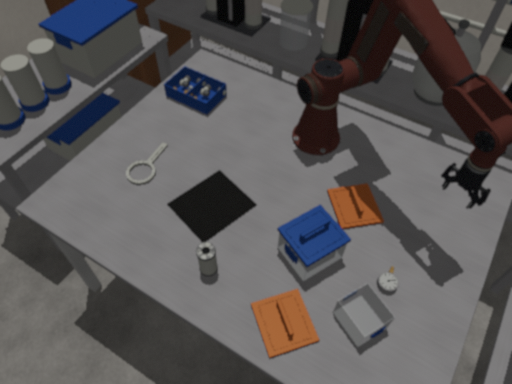

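View pics/top0.png

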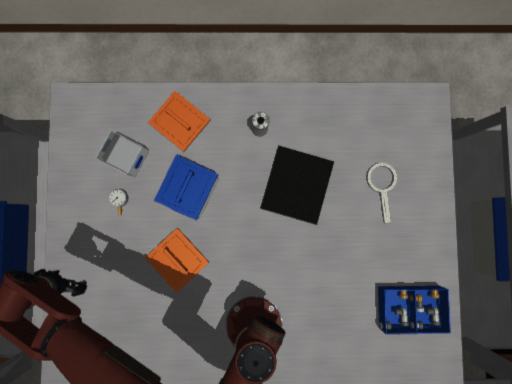

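The blue lid sits on the tote, at about (187,187) in the top view and (314,235) in the scene view. The mat is at about (298,185) in the top view. There are orange look-alike lids and a smaller open tote nearby. I'll enlarge the lid in both views.

```bash
python3 - <<'E'
import cv2,numpy as np
a=cv2.imread("pics/scene0.png");b=cv2.imread("pics/top0.png")
t=cv2.resize(b[145:230,145:225],None,fx=5,fy=5,interpolation=cv2.INTER_CUBIC)
s=cv2.resize(a[200:285,272:352],None,fx=5,fy=5,interpolation=cv2.INTER_CUBIC)
m=np.hstack([t,s]);m=cv2.convertScaleAbs(m,alpha=1.8)
for i in range(0,800,50):cv2.line(m,(i,0),(i,424),(90,90,90),1)
for i in range(0,425,50):cv2.line(m,(0,i),(799,i),(90,90,90),1)
cv2.imwrite("pics/crop0.png",m)
# mat: dark blob in top
g=b.max(2);M=np.zeros_like(g);M[140:230,255:340]=(g[140:230,255:340]<45)*255
c=max(cv2.findContours(M,0,2)[0],key=cv2.contourArea);print(cv2.minAreaRect(c))
g=a.max(2);M=np.zeros_like(g);M[165:245,160:262]=(g[165:245,160:262]<45)*255
c=max(cv2.findContours(M,0,2)[0],key=cv2.contourArea);print(cv2.contourArea(c),cv2.approxPolyDP(c,6,True)[:,0].tolist())
E
cat > h.py <<'E'
from rig import *
import numpy as np,cv2
from scipy.spatial.transform import Rotation as R
def ray(cal,u,v):
    d=R.from_rotvec(cal["attitude"]).as_matrix()@np.array([(u-cal["cx"])/cal["fx"],(v-cal["cy"])/cal["fy"],1]);return np.array(cal["eye"]),d/np.linalg.norm(d)
def plane(cal,u,v,z):
    e,d=ray(cal,u,v);return e+d*(z-e[2])/d[2]
def tri(obs):
    A=np.zeros((3,3));b=np.zeros(3)
    for cal,u,v in obs:
        e,d=ray(cal,u,v);P=np.eye(3)-np.outer(d,d);A+=P;b+=P@e
    x=np.linalg.solve(A,b)
    return x,[np.linalg.norm(np.cross(x-ray(*o)[0],ray(*o)[1])) for o in obs]
def proj(cal,p):
    q=R.from_rotvec(cal["attitude"]).as_matrix().T@(np.array(p)-cal["eye"]);return cal["fx"]*q[0]/q[2]+cal["cx"],cal["fy"]*q[1]/q[2]+cal["cy"]
E
```

```text
((297.1268005371094, 184.56414794921875), (57.96088790893555, 64.83937072753906), 16.22019386291504)
3038.0 [[220, 172], [169, 204], [202, 240], [254, 205]]
```

View pics/crop0.png

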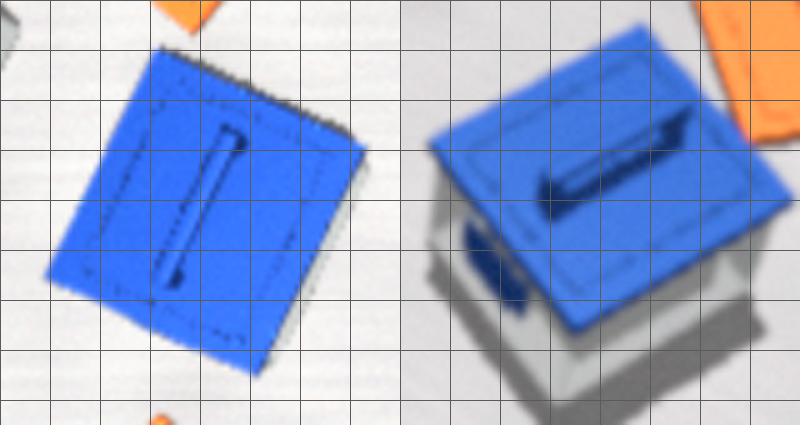

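Left panel: lid corners at (160,47), (365,150), (260,377) and (45,275), with the grip bar from about (233,128) to (165,285). Right panel: matching corners at (577,332), (428,145), (640,25) and (793,202), with the bar centre near (615,145).

Run:
```python
from h import *
T=get_calibration("top");S=get_calibration("scene")
t=[(160,47),(365,150),(260,377),(45,275)];s=[(577,332),(428,145),(640,25),(793,202)]
P=[]
for a,b in zip(t,s):
    x,r=tri([(T,145+a[0]/5,145+a[1]/5),(S,272+(b[0]-400)/5,200+b[1]/5)]);P.append(x);print(x.round(4),np.round(r,4))
P=np.array(P);print("c",P.mean(0),[np.linalg.norm(P[i]-P[i-1]) for i in range(4)])
z=P[:,2].mean()
for i in range(4):
  d=P[(i+1)%4]-P[i];print(np.degrees(np.arctan2(d[1],d[0])))
print(tri([(T,145+40,145+41.2),(S,315,229)]))
A=plane(T,145+231/5,145+130/5,.18);B=plane(T,145+168/5,145+280/5,.18);d=A-B;print("bar",(A+B)/2,np.linalg.norm(d),np.degrees(np.arctan2(d[1],d[0])))
ms=np.mean([plane(S,*p,.004) for p in [[220,172],[169,204],[202,240],[254,205]]],0)
mt=plane(T,297.1,184.6,.004);print("mat",ms,mt)
for a,b in[((297,184),(297+30*np.cos(np.radians(16.2)),184+30*np.sin(np.radians(16.2))))]:
  d=plane(T,*b,.004)-plane(T,*a,.004);print("short side dir",np.degrees(np.arctan2(d[1],d[0])))
s=state();print(R.from_rotvec(s["eef_rot"]).as_matrix().round(3),s["time_s"])
```

```text
[0.6355 0.2731 0.1231] [0.0024 0.0024]
[0.5617 0.1243 0.1183] [0.0001 0.0001]
[0.3988 0.2001 0.1207] [0.0016 0.0016]
[0.4731 0.3516 0.122 ] [0.0001 0.0001]
c [0.51728681 0.23724949 0.1210112 ] [np.float64(0.180414056315965), np.float64(0.16616409674160873), np.float64(0.1797019516254741), np.float64(0.16874312760686444)]
-116.39567309138741
155.04978250221748
63.866504998852726
-25.794770331965577
(array([0.51866428, 0.23690403, 0.15677169]), [np.float64(0.00123944808124249), np.float64(0.0012394480812424845)])
bar [0.51833894 0.2320819  0.18      ] 0.1110768060453496 -22.400906646158173
mat [ 0.53612396 -0.17602701  0.004     ] [ 0.53404741 -0.17609428  0.004     ]
short side dir -106.6053980021078
[[-0.933  0.359 -0.001]
 [ 0.359  0.933 -0.002]
 [ 0.    -0.002 -1.   ]] 0.1
```

Call:
step_arm(rows=[[[0,0,0,-20,-11,-10,0],[0,0,0,-40,-22,-20,0],[0,0,0,-40,-22,0,0],[0,0,0,-40,-22,0,0],[0,0,0,-40,-22,0,0]]])

```text
time_s: 0.6
tcp_pos: [0.3573, 0.4249, 0.261]
eef_rot: [-0.572, -3.089, 0.0]
force: [1.8, 1.2, -0.4]
opening: 0.0853
finger_force: 0.0
```

Call:
step_arm(rows=[[[0,0,0,-40,-22,0,0],[0,0,0,-40,-22,0,0],[0,0,0,-40,-22,0,0],[0,0,0,-40,-22,0,0],[0,0,4.5,-28,-14,0,0]]])

```text
time_s: 1.1
tcp_pos: [0.4967, 0.2612, 0.2608]
eef_rot: [-0.7, -3.063, 0.002]
force: [0.4, 0.7, -0.1]
opening: 0.0853
finger_force: 0.0
```

Call:
step_arm(rows=[[[0,0,0,-30,-15,0,0],[0,0,0,0,0,0,0],[0,0,0,0,0,0,0],[0,0,0,0,0,0,0]]])

```text
time_s: 1.5
tcp_pos: [0.5154, 0.2379, 0.2608]
eef_rot: [-0.693, -3.063, 0.0]
force: [-0.5, 0.5, 1.0]
opening: 0.0853
finger_force: 0.0
```

Run:
```python
from h import *
import pickle
W=get_calibration("wrist");a=grab_frame("wrist");cv2.imwrite("pics/w1.png",a);pickle.dump(W,open("w1.pkl","wb"))
s=state();print(s["tcp_pos"].round(4) if hasattr(s["tcp_pos"],'round') else s["tcp_pos"],R.from_rotvec(s["eef_rot"]).as_matrix().round(3),s["time_s"],s["joint_positions"])
print(W);print(proj(W,[.518,.237,.168]),proj(W,[.518,.237,.157]))
```

```text
[0.5153 0.2382 0.261 ] [[-0.903  0.43  -0.001]
 [ 0.43   0.903  0.   ]
 [ 0.001 -0.    -1.   ]] 1.55 [ 3.09076824e-01  7.25806280e-02  1.71935995e+00  4.22129708e-04
  1.35042574e+00 -8.17727648e-01]
{'fx': 266.49117249651545, 'fy': 266.49117249651545, 'cx': 259.99365011603953, 'cy': 193.1340049644623, 'eye': array([0.44226641, 0.27329127, 0.40366068]), 'attitude': array([2.41718969, 1.52835788, 0.24552284])}
(np.float64(259.9865108580593), np.float64(198.95012495204986)) (np.float64(260.0005775320635), np.float64(195.1726589925979))
```

View pics/w1.png

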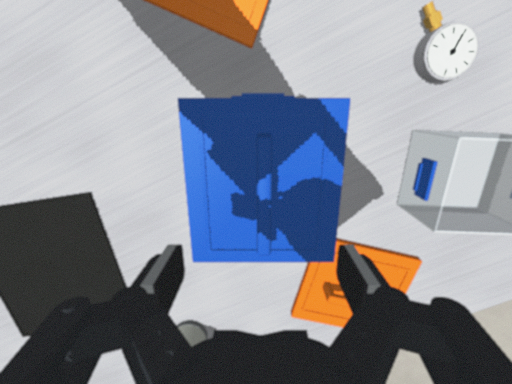

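The wrist view shows the lid well aligned with the fingers, with corners at (180,99), (350,98), (335,262) and (194,262). The grip bar is around column 264, rows 135–240, in the gripper's own shadow. I'll estimate the height from the lid's size, then take a second wrist view.

Call:
step_arm(rows=[[[0,0,0,20,15,0,0],[0,0,0,30,20,0,0],[0,0,0,0,0,0,0],[0,0,0,0,0,0,0]]])

```text
time_s: 1.95
tcp_pos: [0.4851, 0.2917, 0.2613]
eef_rot: [0.688, 3.065, -0.001]
force: [-0.3, -0.1, -0.3]
opening: 0.0857
finger_force: 0.0
```

Run:
```python
from h import *
import pickle
W1=pickle.load(open("w1.pkl","rb"))
W=get_calibration("wrist");a=grab_frame("wrist");cv2.imwrite("pics/w2.png",a);pickle.dump(W,open("w2.pkl","wb"))
c=[(180,99),(350,98),(335,262),(194,262)]
for z in(.12,.13,.14):
  P=np.array([plane(W1,*p,z) for p in c]);print(z,P.mean(0),[np.linalg.norm(P[i]-P[i-1]).round(4) for i in range(4)],[np.degrees(np.arctan2(*(P[i]-P[i-1])[1::-1])).round(1) for i in range(4)])
b=cv2.imread("pics/w1.png")
m=np.hstack([cv2.resize(x,None,fx=2,fy=2,interpolation=cv2.INTER_CUBIC) for x in (b[85:275,165:365],a[60:250,100:300])])
m=cv2.convertScaleAbs(m,alpha=2)
for i in range(0,800,50):cv2.line(m,(i,0),(i,379),(90,90,90),1)
for i in range(0,380,50):cv2.line(m,(0,i),(799,i),(90,90,90),1)
cv2.imwrite("pics/crop1.png",m);print(proj(W,[.518,.237,.165]))
```

```text
0.12 [0.5244344  0.23966523 0.12      ] [np.float64(0.1886), np.float64(0.1705), np.float64(0.1895), np.float64(0.173)] [np.float64(154.4), np.float64(64.9), np.float64(-24.9), np.float64(-115.4)]
0.13 [0.5215377  0.24085066 0.13      ] [np.float64(0.182), np.float64(0.1645), np.float64(0.1828), np.float64(0.1669)] [np.float64(154.4), np.float64(64.9), np.float64(-24.9), np.float64(-115.4)]
0.14 [0.518641   0.24203609 0.14      ] [np.float64(0.1753), np.float64(0.1585), np.float64(0.1761), np.float64(0.1608)] [np.float64(154.4), np.float64(64.9), np.float64(-24.9), np.float64(-115.4)]
(np.float64(224.57143574125723), np.float64(244.5978422228441))
```

View pics/crop1.png

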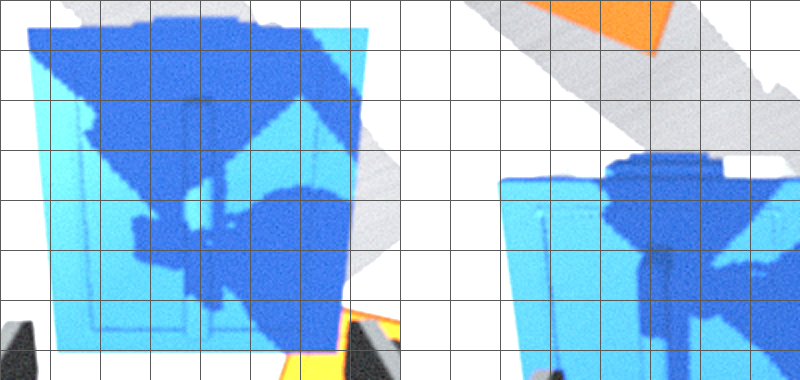

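Run:
```python
from h import *
import pickle
W1=pickle.load(open("w1.pkl","rb"));W2=pickle.load(open("w2.pkl","rb"));T=get_calibration("top");S=get_calibration("scene")
print("corner",tri([(W1,179,99),(W2,150,150)]))
print("corner3",tri([(W1,179,99),(W2,150,150),(T,145+260/5,145+377/5)]))
print("barfar",tri([(W1,264.5,133.5),(W2,229,183.5)]))
ex=np.array([np.cos(np.radians(-25.3)),np.sin(np.radians(-25.3))]);ey=np.array([-ex[1],ex[0]])
s=state();t=np.array(s["tcp_pos"])
for n,p in dict(w1=plane(W1,264.5,180,.165),w2=plane(W2,228.7,230,.165),T=plane(T,185,186.2,.165),S=plane(S,315,229,.165),lidW=[.5207,.2412,.133],lidT=np.mean([plane(T,145+a/5,145+b/5,.132) for a,b in [(160,47),(365,150),(260,377),(45,275)]],0)).items():
  d=np.array(p)[:2]-[.519,.239];print(n,np.round(p,4),"along %.4f across %.4f"%(d@ex,d@ey))
# shift in tool axes
M=R.from_rotvec(s["eef_rot"]).as_matrix();print(M.round(4),t,M.T@(np.array([.519,.239,.145])-t)*1000)
```

```text
corner (array([0.40338324, 0.20348318, 0.12614196]), [np.float64(0.00019908884706679338), np.float64(0.00019908884706670857)])
corner3 (array([0.4014274 , 0.19961723, 0.11528495]), [np.float64(0.0010142790993869434), np.float64(0.0019713811855799636), np.float64(0.0020453878258643787)])
barfar (array([0.46751724, 0.26557594, 0.14329805]), [np.float64(0.0001677097960451567), np.float64(0.0001677097960450883)])
w1 [0.5039 0.2483 0.165 ] along -0.0176 across 0.0020
w2 [0.5053 0.2483 0.165 ] along -0.0164 across 0.0025
T [0.5186 0.2344 0.165 ] along 0.0016 across -0.0044
S [0.5231 0.2394 0.165 ] along 0.0036 across 0.0021
lidW [0.5207 0.2412 0.133 ] along 0.0006 across 0.0027
lidT [0.517  0.2345 0.132 ] along 0.0001 across -0.0049
[[-9.034e-01  4.288e-01  3.000e-04]
 [ 4.288e-01  9.034e-01 -4.000e-04]
 [-4.000e-04 -3.000e-04 -1.000e+00]] [0.48559793 0.29109528 0.26132225] [-52.46326104 -32.70711222 116.35434395]
```

Call:
step_arm(rows=[[[0,0,0,-26,-15,0,0],[0,0,0,-26,-16,20,0],[0,0,0,0,0,30,0],[0,0,0,0,0,8,110],[0,0,0,0,0,0,110]]])

```text
time_s: 2.5
tcp_pos: [0.5183, 0.2393, 0.2013]
eef_rot: [-0.694, -3.06, 0.004]
force: [-0.3, -0.1, -0.2]
opening: 0.059
finger_force: 0.0
```

Call:
step_arm(rows=[[[0,0,0,0,0,0,110],[0,0,0,0,0,0,110],[0,0,0,0,0,0,110]]])

```text
time_s: 2.8
tcp_pos: [0.5205, 0.2408, 0.205]
eef_rot: [0.692, 3.062, 0.002]
force: [0.1, -0.0, 0.9]
opening: 0.0486
finger_force: 0.0
```

Run:
```python
from h import *
W=get_calibration("wrist");a=grab_frame("wrist");cv2.imwrite("pics/w3.png",cv2.convertScaleAbs(cv2.resize(a[60:360,60:460],None,fx=2,fy=2),alpha=1.7))
s=state();print(s["tcp_pos"],s["opening"],s["time_s"]);M=R.from_rotvec(s["eef_rot"]).as_matrix()
for z in (.165,):
  for k in (-.052,0,.052):print(k,np.subtract(proj(W,np.r_[s["tcp_pos"][:2],z]+M[:,0]*k),[60,60])*2)
```

```text
[0.52035716 0.24072127 0.20480543] 0.04842422987119953 2.85
-0.052 [398.33214377 436.00795577]
0 [398.39872719 317.95734935]
0.052 [398.47730818 178.63537481]
```

View pics/w3.png

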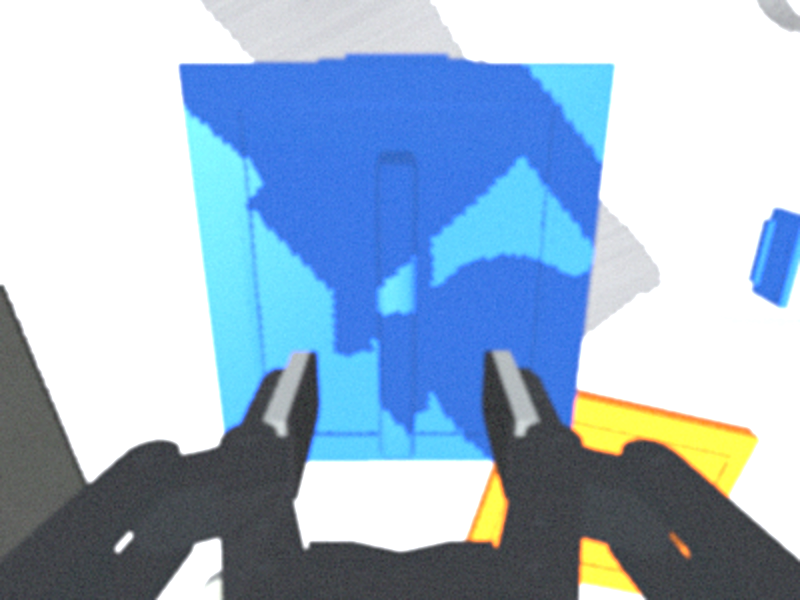

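The bar spans columns 378–415 with its centre at 396.5. The fingers are centred at about 400, so I shift by about −1 mm and descend.

Call:
step_arm(rows=[[[0,0,0,0,-1.2,15,110],[0,0,0,0,0,15,110],[0,0,0,0,0,12,110],[0,0,0,0,0,10,110],[0,0,0,0,0,5,110]]])

```text
time_s: 3.35
tcp_pos: [0.5179, 0.2386, 0.1439]
eef_rot: [-0.693, -3.061, 0.003]
force: [-0.3, 0.1, -0.1]
opening: 0.0489
finger_force: 0.0
```

Call:
step_arm(rows=[[[0,0,0,0,0,0,110],[0,0,0,0,0,0,150],[0,0,0,0,0,0,190],[0,0,0,0,0,0,190],[0,0,0,0,0,0,190]]])

```text
time_s: 3.85
tcp_pos: [0.5196, 0.2392, 0.1469]
eef_rot: [0.694, 3.063, 0.001]
force: [-0.2, -0.8, 0.1]
opening: 0.0216
finger_force: 0.0
```

Call:
step_arm(rows=[[[0,0,0,0,0,0,230],[0,0,0,0,0,0,255],[0,0,0,0,0,0,255],[0,0,0,0,0,0,255],[0,0,0,0,0,0,255]]])

```text
time_s: 4.35
tcp_pos: [0.5196, 0.2392, 0.1469]
eef_rot: [0.694, 3.063, 0.001]
force: [-0.4, 0.0, 3.7]
opening: 0.0132
finger_force: 59.1
```

Call:
step_arm(rows=[[[0,0,0,0,0,-3,255],[0,0,0,0,0,-6,255],[0,0,0,0,0,-8,255],[0,0,0,0,0,-10,255],[0,0,0,0,0,-15,255]]])

```text
time_s: 4.85
tcp_pos: [0.5185, 0.2388, 0.1885]
eef_rot: [-0.693, -3.063, 0.001]
force: [-0.6, -0.1, -2.5]
opening: 0.0132
finger_force: 58.4
```

Call:
step_arm(rows=[[[0,0,0,0,0,-20,255],[0,0,0,0,0,-15,255],[0,0,0,0,0,-8,255],[0,0,0,0,0,0,255],[0,0,0,0,0,0,255]]])

```text
time_s: 5.35
tcp_pos: [0.5189, 0.2389, 0.231]
eef_rot: [-0.694, -3.064, 0.0]
force: [-0.3, 1.5, -1.4]
opening: 0.0129
finger_force: 58.5
```

Run:
```python
from h import *
a=grab_frame("scene");b=grab_frame("top");W=grab_frame("wrist")
f=lambda x,k:cv2.resize(x,None,fx=k,fy=k,interpolation=cv2.INTER_CUBIC)
m=np.hstack([f(a[170:320,240:440],2),f(b[120:270,110:310],2)]);m=cv2.convertScaleAbs(m,alpha=1.7)
cv2.imwrite("pics/lift.png",m);cv2.imwrite("pics/w4.png",W)
s=state();M=R.from_rotvec(s["eef_rot"]).as_matrix();t=np.array(s["tcp_pos"]);print(t,s["opening"],s["force"])
th=np.degrees(np.arctan2(-M[1,0],-M[0,0]));print("tool x line",th)
c=np.array([.535,-.176,t[2]]);print(M.T@(c-t)*1000)
```

```text
[0.51838509 0.23877014 0.22992359] 0.012827461625639077 [-0.48276074 -0.27678982 -1.71170624]
tool x line -25.51729893438186
[-1.93670056e+02 -3.67154128e+02  2.83831642e-01]
```

View pics/lift.png

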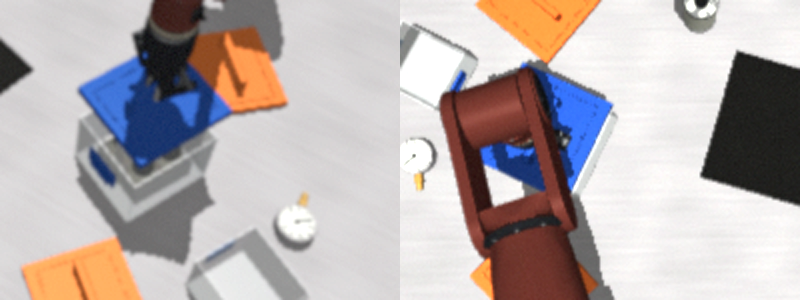

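The lid is clear of the tote and level. Now I carry it to the mat.

Call:
step_arm(rows=[[[0,0,0,-4,-8,0,255],[0,0,0,-10,-19,0,255],[0,0,0,-17,-32,0,255],[0,0,0,-17,-32,0,255],[0,0,0,-17,-32,0,255]]])

```text
time_s: 6.0
tcp_pos: [0.5244, 0.0983, 0.2307]
eef_rot: [-0.693, -3.064, 0.001]
force: [0.2, -0.1, -1.5]
opening: 0.0128
finger_force: 58.6
```

Call:
step_arm(rows=[[[0,0,0,-17,-32,0,255],[0,0,0,-17,-32,0,255],[0,0,0,-17,-32,0,255],[0,0,0,-17,-32,0,255],[0,0,0,-17,-32,0,255]]])

```text
time_s: 6.5
tcp_pos: [0.532, -0.0829, 0.2309]
eef_rot: [-0.694, -3.063, 0.0]
force: [1.1, -0.3, -1.8]
opening: 0.0125
finger_force: 58.6
```

Call:
step_arm(rows=[[[0,0,0,-17,-32,0,255],[0,0,0,-17,-32,0,255],[0,0,0,-8,-16,0,255],[0,0,0,-2,-4,0,255],[0,0,-2,0,0,0,255]]])

```text
time_s: 7.0
tcp_pos: [0.5357, -0.1758, 0.2308]
eef_rot: [-0.641, -3.074, -0.002]
force: [0.2, 0.7, -1.6]
opening: 0.0129
finger_force: 58.6
```

Call:
step_arm(rows=[[[0,0,-3,0,0,0,255],[0,0,-2.5,0,0,0,255],[0,0,-1.2,0,0,0,255],[0,0,0,0,0,0,255],[0,0,0,0,0,0,255]]])

```text
time_s: 7.5
tcp_pos: [0.5361, -0.175, 0.2312]
eef_rot: [-0.459, -3.108, -0.001]
force: [0.6, -0.3, -1.5]
opening: 0.013
finger_force: 58.6
```

Run:
```python
from h import *
import pickle
W=get_calibration("wrist");a=grab_frame("wrist");cv2.imwrite("pics/w5.png",cv2.convertScaleAbs(a,alpha=1.5))
s=state();M=R.from_rotvec(s["eef_rot"]).as_matrix();t=np.array(s["tcp_pos"]);print(t,s["opening"],s["force"],s["time_s"])
th=np.degrees(np.arctan2(-M[1,0],-M[0,0]));print("tool x line",th)
print(M.T@(np.array([.535,-.176,0])-t)*1000)
e=np.radians(-16.6);ex=np.array([np.cos(e),np.sin(e),0]);ey=np.array([-ex[1],ex[0],0])
print([np.round(proj(W,[.535,-.176,.004]+i*.13*ex+j*.115*ey)) for i,j in((1,1),(1,-1),(-1,-1),(-1,1))])
```

```text
[ 0.53614196 -0.17520517  0.231229  ] 0.012880005528749494 [ 0.19652767 -0.7993253  -1.98998442] 7.55
tool x line -16.80947033861625
[  0.801946    -1.13637418 231.22900462]
[array([333., 246.]), array([186., 246.]), array([167.,  63.]), array([350.,  63.])]
```

View pics/w5.png

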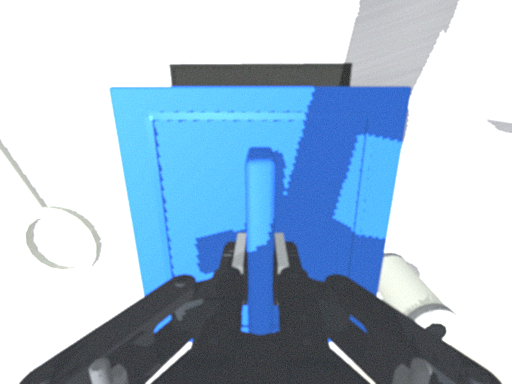

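The lid hangs square over the mat. The mat's far edge spans columns 171–351 at row 64, which is 2–3 px right of the prediction, so the aim is within a few mm. Now I lower it.

Call:
step_arm(rows=[[[0,0,0,0,0.5,10,255],[0,0,0,0,0.5,25,255],[0,0,0,0,0,35,255],[0,0,0,0,0,35,255],[0,0,0,0,0,30,255]]])

```text
time_s: 8.05
tcp_pos: [0.5354, -0.1743, 0.0937]
eef_rot: [-0.46, -3.106, -0.001]
force: [0.8, -0.1, -1.3]
opening: 0.0128
finger_force: 58.6
```

Call:
step_arm(rows=[[[0,0,0,0,0,25,255],[0,0,0,0,0,15,255],[0,0,0,0,0,10,255],[0,0,0,0,0,5,255],[0,0,0,0,0,0,255]]])

```text
time_s: 8.55
tcp_pos: [0.5367, -0.1749, 0.0414]
eef_rot: [0.459, 3.108, -0.0]
force: [0.7, -0.3, -0.8]
opening: 0.0132
finger_force: 58.6
```

Call:
step_arm(rows=[[[0,0,0,0,0,2,255],[0,0,0,0,0,2,255],[0,0,0,0,0,0,255]]])

```text
time_s: 8.85
tcp_pos: [0.5369, -0.175, 0.0379]
eef_rot: [0.459, 3.107, -0.001]
force: [0.7, -0.1, -1.7]
opening: 0.0131
finger_force: 58.6
```

Call:
step_arm(rows=[[[0,0,0,0,0,1,255],[0,0,0,0,0,1,255],[0,0,0,0,0,0,255]]])

```text
time_s: 9.15
tcp_pos: [0.5364, -0.1747, 0.0353]
eef_rot: [-0.459, -3.108, -0.0]
force: [0.1, -0.3, -1.2]
opening: 0.013
finger_force: 58.6
```

Call:
step_arm(rows=[[[0,0,0,0,0,1,255],[0,0,0,0,0,0,255]]])

```text
time_s: 9.35
tcp_pos: [0.5363, -0.1747, 0.0341]
eef_rot: [-0.459, -3.107, -0.0]
force: [-0.4, 0.0, -1.5]
opening: 0.0132
finger_force: 58.6
```

Call:
step_arm(rows=[[[0,0,0,0,0,1,255],[0,0,0,0,0,0,255]]])

```text
time_s: 9.55
tcp_pos: [0.5364, -0.1747, 0.0332]
eef_rot: [-0.459, -3.108, -0.0]
force: [0.2, -0.1, -1.3]
opening: 0.0133
finger_force: 58.6
```

Call:
step_arm(rows=[[[0,0,0,0,0,0.5,255],[0,0,0,0,0,0,255]]])

```text
time_s: 9.75
tcp_pos: [0.5365, -0.1748, 0.0329]
eef_rot: [-0.459, -3.108, -0.0]
force: [-0.0, -1.1, -0.3]
opening: 0.0129
finger_force: 58.8
```

Call:
step_arm(rows=[[[0,0,0,0,0,0.5,255],[0,0,0,0,0,0,255]]])

```text
time_s: 9.95
tcp_pos: [0.5365, -0.1748, 0.0329]
eef_rot: [-0.459, -3.108, -0.0]
force: [-3.7, 1.4, 5.3]
opening: 0.0131
finger_force: 59.4
```

Call:
step_arm(rows=[[[0,0,0,0,0,0.4,255],[0,0,0,0,0,0,255]]])

```text
time_s: 10.15
tcp_pos: [0.5365, -0.1748, 0.0329]
eef_rot: [-0.459, -3.107, -0.0]
force: [-5.5, 1.4, 7.5]
opening: 0.0131
finger_force: 59.9
```

Contact: the lid is resting on the mat. I release gently and back off.

Call:
step_arm(rows=[[[0,0,0,0,0,-0.5,230],[0,0,0,0,0,0,190],[0,0,0,0,0,0,150],[0,0,0,0,0,0,110],[0,0,0,0,0,0,90]]])

```text
time_s: 10.65
tcp_pos: [0.5365, -0.1748, 0.0322]
eef_rot: [0.459, 3.108, -0.0]
force: [-0.2, -0.2, 0.3]
opening: 0.0555
finger_force: 0.0
```

Call:
step_arm(rows=[[[0,0,0,0,0,0,90],[0,0,0,0,0,0,90],[0,0,0,0,0,-10,90],[0,0,0,0,0,-25,90],[0,0,0,0,0,-40,90]]])

```text
time_s: 11.15
tcp_pos: [0.5341, -0.1737, 0.1059]
eef_rot: [-0.459, -3.102, -0.003]
force: [1.2, 0.4, 0.3]
opening: 0.0555
finger_force: 0.0
```

Call:
step_arm(rows=[[[0,0,0,0,0,-45,90],[0,0,0,0,0,-45,90],[0,0,0,0,0,-40,90],[0,0,0,0,0,-20,90],[0,0,0,0,0,0,90]]])

```text
time_s: 11.65
tcp_pos: [0.5391, -0.1759, 0.2633]
eef_rot: [0.458, 3.098, -0.005]
force: [0.2, 0.3, 0.2]
opening: 0.0551
finger_force: 0.0
```

Run:
```python
from h import *
a=grab_frame("scene");b=grab_frame("top")
f=lambda x,k:cv2.resize(x,None,fx=k,fy=k,interpolation=cv2.INTER_CUBIC)
L=f(a[150:300,140:380],2);
g=lambda x:cv2.convertScaleAbs(x,alpha=1.7)
tt=f(b[150:225,150:225],4); st=f(a[205:280,275:350],4)
m=np.zeros((600,800,3),np.uint8);m[:300,:480]=L;m[:300,480:800]=f(b[130:280,240:400],2);m[300:,:300]=tt;m[300:,300:600]=st
m=g(m)
for i in range(0,600,50):cv2.line(m,(i,300),(i,599),(110,110,110),1)
for i in range(300,600,50):cv2.line(m,(0,i),(599,i),(110,110,110),1)
cv2.imwrite("pics/placed.png",m)
s=state();print(s["tcp_pos"],s["opening"],s["time_s"])
```

```text
[ 0.53628618 -0.17469106  0.2574927 ] 0.055294788202669955 11.75
```

View pics/placed.png

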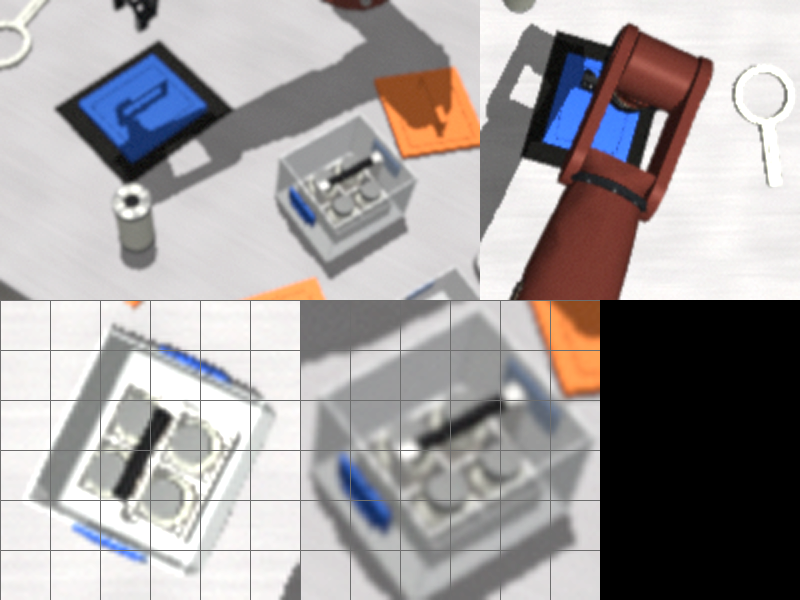

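The lid lies flat and centred on the mat. The tote is open. In the lower-left panel the carrier's black handle runs from (162,408) to (122,497). In the scene panel it runs from (420,443) to (503,400).

Run:
```python
from h import *
T=get_calibration("top");S=get_calibration("scene")
t=lambda a,b:(T,150+a/4,150+(b-300)/4);q=lambda a,b:(S,275+(a-300)/4,205+(b-300)/4)
print([tri([t(162,408),q(420,443)]),tri([t(122,497),q(503,400)]),tri([t(142,453),q(462,421)])])
A=plane(*t(162,408),.115);B=plane(*t(122,497),.115);d=A-B;print("T",(A+B)/2,np.linalg.norm(d),np.degrees(np.arctan2(d[1],d[0])))
A=plane(*q(420,443),.115);B=plane(*q(503,400),.115);d=A-B;print("S",(A+B)/2,np.linalg.norm(d),np.degrees(np.arctan2(d[1],d[0])))
s=state();M=R.from_rotvec(s["eef_rot"]).as_matrix();p=np.array(s["tcp_pos"])
print(M.T@(np.array([.520,.233,.25])-p)*1000,np.degrees(np.arctan2(-M[1,0],-M[0,0])))
```

```text
[(array([0.55442786, 0.22348971, 0.12040359]), [np.float64(0.00106742022192945), np.float64(0.0010674202219294019)]), (array([0.47480345, 0.26108106, 0.11126157]), [np.float64(0.001843130403758943), np.float64(0.0018431304037588336)]), (array([0.51425531, 0.24221498, 0.11564124]), [np.float64(0.0013660550728072374), np.float64(0.0013660550728071671)])]
T [0.51544069 0.24104086 0.115     ] 0.08743764682100862 -23.842261472156213
S [0.51349697 0.24333803 0.115     ] 0.08454625461356792 -28.074741865966256
[133.53567163 385.54782272   7.38123845] -16.815630792190884
```

Call:
step_arm(rows=[[[0,0,0,4,11,0,90],[0,0,0,12,33,0,90],[0,0,0,15,42,0,90],[0,0,0,15,42,0,90],[0,0,0,15,42,0,90]]])

```text
time_s: 12.25
tcp_pos: [0.5252, 0.008, 0.2546]
eef_rot: [-0.46, -3.103, -0.001]
force: [0.7, -0.0, -0.1]
opening: 0.0553
finger_force: 0.0
```

Call:
step_arm(rows=[[[0,0,0,15,42,0,90],[0,0,0,15,42,0,90],[0,0,0,15,42,0,90],[0,0,0,15,42,0,90],[0,0,0,13,36,0,90]]])

```text
time_s: 12.75
tcp_pos: [0.5139, 0.2245, 0.2546]
eef_rot: [-0.457, -3.103, 0.002]
force: [-0.2, 0.5, 0.9]
opening: 0.0552
finger_force: 0.0
```

Call:
step_arm(rows=[[[0,0,0,7.3,18.6,0,90],[0,0,4,0,0,0,90],[0,0,4.5,0,0,0,90],[0,0,0,0,0,0,90],[0,0,0,0,0,0,90]]])

```text
time_s: 13.25
tcp_pos: [0.5134, 0.242, 0.2554]
eef_rot: [-0.685, -3.063, 0.003]
force: [0.2, -0.8, -0.6]
opening: 0.0555
finger_force: 0.0
```

Call:
step_arm(rows=[[[0,0,0,0,0,0,90],[0,0,0,0,0,0,90]]])

```text
time_s: 13.45
tcp_pos: [0.5146, 0.2417, 0.257]
eef_rot: [-0.688, -3.065, 0.0]
force: [0.8, -0.4, -0.9]
opening: 0.055
finger_force: 0.0
```

Run:
```python
from h import *
import pickle
W=get_calibration("wrist");a=grab_frame("wrist");pickle.dump(W,open("w6.pkl","wb"));cv2.imwrite("pics/w6.png",cv2.convertScaleAbs(cv2.resize(a[40:340,60:460],None,fx=2,fy=2,interpolation=cv2.INTER_CUBIC),alpha=1.5))
s=state();print(s["tcp_pos"],s["opening"],s["time_s"]);M=R.from_rotvec(s["eef_rot"]).as_matrix()
print(np.degrees(np.arctan2(-M[1,0],-M[0,0])))
for k in (-.046,0,.046):print(k,np.subtract(proj(W,np.r_[s["tcp_pos"][:2],.115]+M[:,0]*k),[60,40])*2)
```

```text
[0.51468876 0.24173179 0.25717958] 0.05521740380103444 13.5
-25.309381647011882
-0.046 [399.56506163 359.60050354]
0 [399.6724214  283.60976822]
0.046 [399.7908693  199.77070116]
```

View pics/w6.png

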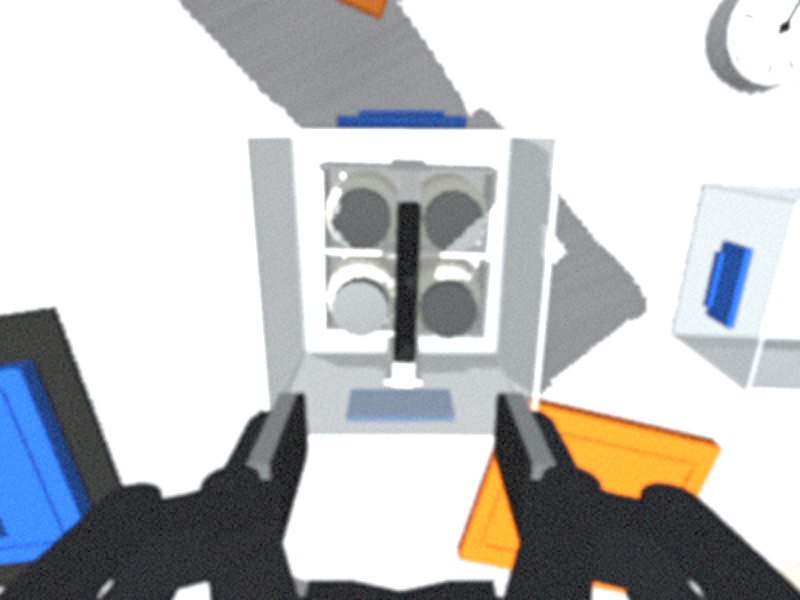

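The handle grip runs from (409,203) to (404,360), and the fingers are centred at about column 401. So it sits roughly 3 mm to +y, slightly rotated, and is centred along its length.

Run:
```python
from h import *
import pickle
W=pickle.load(open("w6.pkl","rb"));s=state();M=R.from_rotvec(s["eef_rot"]).as_matrix();t=np.array(s["tcp_pos"])
z=.121
L=[M.T@(plane(W,60+u/2,40+v/2,z)-t)*1000 for u,v in((409,203),(404,360))];print(L,np.mean(L,0))
d=L[0]-L[1];print("deg",np.degrees(np.arctan2(d[1],d[0])),np.linalg.norm(d))
# tote rim corners
for c in((249,138),(553,138),(540,410)):print((M.T@(plane(W,60+c[0]/2,40+c[1]/2,.13)-t)*1000).round(1))
```

```text
[array([ 45.05708076,   4.81092199, 136.19296527]), array([-43.59489605,   2.56958284, 136.16499551])] [  0.73109236   3.69025242 136.17898039]
deg 1.4482691361316025 88.68030996432317
[ 77.2 -72.8 127.2]
[ 77.4  73.9 127.2]
[-70.5  80.2 127.1]
```

Call:
step_arm(rows=[[[0,0,1.4,0,3.3,10,90],[0,0,0,0.7,0,30,90],[0,0,0,0,0,30,90],[0,0,0,0,0,15,90],[0,0,0,0,0,5,90]]])

```text
time_s: 14.0
tcp_pos: [0.5138, 0.2447, 0.1645]
eef_rot: [-0.726, -3.052, 0.004]
force: [-0.2, 0.7, -0.9]
opening: 0.0554
finger_force: 0.0
```

Call:
step_arm(rows=[[[0,0,0,0,0,0,90],[0,0,0,0,0,0,90],[0,0,0,0,0,0,90]]])

```text
time_s: 14.3
tcp_pos: [0.5169, 0.2457, 0.1693]
eef_rot: [0.725, 3.054, 0.003]
force: [1.1, 0.1, 0.8]
opening: 0.055
finger_force: 0.0
```

Run:
```python
from h import *
W=get_calibration("wrist");a=grab_frame("wrist");cv2.imwrite("pics/w7.png",a)
s=state();M=R.from_rotvec(s["eef_rot"]).as_matrix();t=np.array(s["tcp_pos"]);print(t,s["opening"],s["time_s"])
P=[proj(W,np.r_[t[:2],.121]+M[:,0]*k) for k in(-.04,0,.04)];print(np.round(P,1))
g=a.max(2)
v0,v1=int(P[2][1]),int(P[0][1])
for v in range(v0,v1+1,max(1,(v1-v0)//8)):
  d=g[v,150:370]<35;r=np.flatnonzero(np.diff(np.r_[0,d,0].astype(int)));print(v,(r+150).tolist())
```

```text
[0.51672834 0.24563341 0.1691407 ] 0.055202963600875135 14.35
[[259.2 259.4]
 [259.2 214.6]
 [259.3 163.9]]
163 [252, 254, 255, 266]
175 [251, 259, 260, 263, 264, 266]
187 [251, 266]
199 [252, 261, 262, 265]
211 [252, 261, 262, 265]
223 [252, 259, 260, 265]
235 [253, 258, 260, 264]
247 [191, 193, 206, 209, 210, 211, 252, 262, 263, 265, 310, 312, 313, 315, 328, 329]
259 [184, 185, 203, 205, 206, 212, 259, 260, 261, 265, 308, 312, 314, 320, 336, 338, 339, 340]
```

Near check: the handle's mid column is about 258.7 against about 259.5 for the fingers, and it is parallel. I descend and grip.

Call:
step_arm(rows=[[[0,0,0,0,-0.4,12,90],[0,0,0,0,0,20,90],[0,0,0,0,0,18,90],[0,0,0,0,0,14,90],[0,0,0,0,0,8,90]]])

```text
time_s: 14.85
tcp_pos: [0.5143, 0.2445, 0.0935]
eef_rot: [-0.725, -3.055, 0.002]
force: [-0.4, 0.8, -0.2]
opening: 0.0552
finger_force: 0.0
```

Call:
step_arm(rows=[[[0,0,0,0,0,0,90],[0,0,0,0,0,0,130],[0,0,0,0,0,0,170],[0,0,0,0,0,0,190],[0,0,0,0,0,0,190]]])

```text
time_s: 15.35
tcp_pos: [0.5159, 0.245, 0.0962]
eef_rot: [0.726, 3.055, 0.001]
force: [-0.2, 0.3, 0.1]
opening: 0.0218
finger_force: 0.0
```

Call:
step_arm(rows=[[[0,0,0,0,0,0,210],[0,0,0,0,0,0,255],[0,0,0,0,0,0,255],[0,0,0,0,0,0,255],[0,0,0,0,0,0,255]]])

```text
time_s: 15.85
tcp_pos: [0.5156, 0.2447, 0.0959]
eef_rot: [0.726, 3.056, -0.0]
force: [-2.1, -1.9, 4.6]
opening: 0.012
finger_force: 59.9
```

Gripped, with an opening of about 12 mm. A slow straight lift of a few mm first, to check load and tilt.

Call:
step_arm(rows=[[[0,0,0,0,0,-1,255],[0,0,0,0,0,-2,255],[0,0,0,0,0,-3,255],[0,0,0,0,0,-2,255],[0,0,0,0,0,0,255]]])

```text
time_s: 16.35
tcp_pos: [0.515, 0.2449, 0.1029]
eef_rot: [-0.725, -3.056, 0.0]
force: [0.8, 0.0, -6.0]
opening: 0.0121
finger_force: 58.4
```

Call:
step_arm(rows=[[[0,0,0,0,0,0,255],[0,0,0,0,0,0,255]]])

```text
time_s: 16.55
tcp_pos: [0.5152, 0.2448, 0.1032]
eef_rot: [-0.726, -3.056, 0.0]
force: [-1.1, -0.2, -7.1]
opening: 0.0119
finger_force: 58.4
```

Run:
```python
from h import *
a=grab_frame("wrist");cv2.imwrite("pics/w8.png",a)
s=state();M=R.from_rotvec(s["eef_rot"]).as_matrix();t=np.array(s["tcp_pos"]);print(t,s["opening"],s["time_s"],s["force"]);print("tool moment",M.T@np.array(s["moment"]),M[:,2])
```

```text
[0.51519668 0.24484258 0.10317901] 0.011922646234778225 16.6 [-0.23958148 -0.47322878 -6.194058  ]
tool moment [ 0.06263389 -0.0140092   0.05404888] [-4.28673001e-04 -7.47471047e-05 -9.99999905e-01]
```

Full weight (about 7 N) is carried and the moment is negligible. I continue straight up.

Call:
step_arm(rows=[[[0,0,0,0,0,-2,255],[0,0,0,0,0,-5,255],[0,0,0,0,0,-8,255],[0,0,0,0,0,-8,255],[0,0,0,0,0,-8,255]]])

```text
time_s: 17.1
tcp_pos: [0.5158, 0.245, 0.1356]
eef_rot: [0.726, 3.056, 0.001]
force: [0.8, 0.1, -7.2]
opening: 0.0121
finger_force: 58.5
```

Call:
step_arm(rows=[[[0,0,0,0,0,-8,255],[0,0,0,0,0,-8,255],[0,0,0,0,0,-8,255],[0,0,0,0,0,-8,255],[0,0,0,0,0,-8,255]]])

```text
time_s: 17.6
tcp_pos: [0.5153, 0.2448, 0.175]
eef_rot: [-0.726, -3.057, 0.0]
force: [-0.4, -0.5, -6.2]
opening: 0.0118
finger_force: 58.5
```

Call:
step_arm(rows=[[[0,0,0,0,0,-8,255],[0,0,0,0,0,-8,255],[0,0,0,0,0,-8,255],[0,0,0,0,0,-8,255],[0,0,0,0,0,-8,255]]])

```text
time_s: 18.1
tcp_pos: [0.5154, 0.2449, 0.215]
eef_rot: [-0.726, -3.057, 0.0]
force: [0.1, 0.4, -6.3]
opening: 0.0118
finger_force: 58.5
```

Call:
step_arm(rows=[[[0,0,0,0,0,-8,255],[0,0,0,0,0,-8,255],[0,0,0,0,0,-8,255],[0,0,0,0,0,-8,255],[0,0,0,0,0,-5,255]]])

```text
time_s: 18.6
tcp_pos: [0.5158, 0.245, 0.2525]
eef_rot: [0.726, 3.056, 0.001]
force: [0.2, 0.0, -6.1]
opening: 0.012
finger_force: 58.5
```

Call:
step_arm(rows=[[[0,0,0,0,0,-4,255],[0,0,0,0,0,-2,255],[0,0,0,0,0,0,255],[0,0,0,0,0,0,255],[0,0,0,0,0,0,255]]])

```text
time_s: 19.1
tcp_pos: [0.5151, 0.2447, 0.2569]
eef_rot: [-0.726, -3.056, 0.001]
force: [1.2, -0.1, -6.7]
opening: 0.0116
finger_force: 58.5
```

Run:
```python
from h import *
b=cv2.imread("pics/w8.png");a=grab_frame("wrist");sc=grab_frame("scene");cv2.imwrite("pics/w9.png",a);cv2.imwrite("pics/scene9.png",sc)
s=state();M=R.from_rotvec(s["eef_rot"]).as_matrix();print(s["tcp_pos"],s["opening"],s["time_s"],s["force"],s["joint_vel"]);print("tool moment",M.T@np.array(s["moment"]),M[:,2])
# held carrier stays fixed in the wrist image: compare pocket/bottle region
g=lambda x:cv2.equalizeHist(cv2.cvtColor(x,cv2.COLOR_BGR2GRAY))
A,B=g(b),g(a)
for u,v in((235,150),(285,150),(235,190),(285,190),(259,140),(259,190)):
  t=A[v-16:v+16,u-16:u+16];r=cv2.matchTemplate(B[v-28:v+28,u-28:u+28],t,5);_,m,_,l=cv2.minMaxLoc(r);print((u,v),l[0]-12,l[1]-12,round(m,2))
# tote/bench shift: scene vs before
o=cv2.imread("pics/scene0.png")
for n,(u,v,h) in dict(totebase=(310,272,14),clip=(298,254,8),gauge=(388,282,12),cart=(207,260,14),wrench=(142,172,14)).items():
  t=o[v-h:v+h,u-h:u+h];r=cv2.matchTemplate(sc[v-h-8:v+h+8,u-h-8:u+h+8],t,5);_,m,_,l=cv2.minMaxLoc(r);print(n,l[0]-8,l[1]-8,round(m,2))
```

```text
[0.51515919 0.24479307 0.25694418] 0.012280409500651823 19.2 [-0.12980802  0.20453335 -6.30684244] [-2.07430352e-05 -1.38798914e-03 -1.34455636e-03  1.26484159e-04
 -3.39376129e-04 -4.73680772e-03]
tool moment [-0.00033492 -0.0294331  -0.00549748] [-7.76526544e-04 -2.59035620e-04 -9.99999665e-01]
(235, 150) 0 0 0.91
(285, 150) 3 0 0.5
(235, 190) 0 0 0.67
(285, 190) -1 0 0.75
(259, 140) 0 0 0.98
(259, 190) 0 0 0.83
totebase 0 0 0.31
clip 1 2 0.65
gauge 0 0 1.0
cart 0 0 1.0
wrench 0 0 1.0
```

The carrier is unchanged in the gripper, so it is level. It is still, with its underside about 34 mm above the rim. The gauge, cartridge and wrench haven't moved. Handing in.

```bash
python3 -c "
from rig import *
print(job_done())"
```

```text
the job is handed in; nothing more can be done
None
```

The lid lies flat, right way up, in the middle of the mat, and the arm is holding the bottle carrier level and still about 34 mm above the tote's rim; the gauge, cartridge and wrench did not move, but my final image check that the tote stayed put was inconclusive.

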